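# Tip the inspected parts out of the tray

### The job

The three aluminium parts on the inspection tray have passed: carry the tray by its handle bar, keeping it level, to the square grey bin, tip it so that all three parts slide off its open end into the bin, then set the empty tray back down flat on the black granite plate and let go. Do not touch the parts themselves with the gripper, and leave the bin and everything else on the bench where they are.

Things in the scene. Friction and masses are not known exactly. Their poses are not given: they have to be found in the camera images.
- tray: White-painted steel inspection tray, 200 mm long (its x), 140 mm wide (its y), loose, 0.32 kg empty. Origin: centre of its underside, z up. Floor 4 mm thick; walls 4 mm thick, 34 mm high from the underside, on the +x end and both sides; the -x end is open, without a lip. A black handle bar bridges its middle along y. It stands on the granite plate with the three parts on its floor.
- tray_handle (a point): Centre of the handle bar, 102 mm above the tray's underside, over its centre; same axes as the tray. The bar is 140 mm long (tray y), 16 mm thick (tray x), 24 mm tall (z 90 to 114 mm), carried at its ends by 30 mm wide uprights; parts pass freely under it.
- tray_lip (a point): Middle of the tray's open end: on the floor's upper face at the edge, at (-100, 0, 4) mm in the tray's frame. Same axes as the tray.
- bush_c (a point): Centre of the flanged bush, plain aluminium, loose, 0.15 kg: flange 58 mm across and 12 mm high, then a 38 mm barrel up to 40 mm. The point is on its axis 18 mm above its flat foot.
- block_c (a point): Centre of the bearing block, plain aluminium, loose, 0.19 kg: 60 x 38 x 34 mm (x, y, z).
- collar_c (a point): Centre of the collar, a plain aluminium disc, loose, 0.14 kg: 56 mm across, 26 mm high, lying flat.
- bin: Open square grey bin standing on the bench, 190 x 190 mm, 90 mm high, walls and floor 5 mm thick, 1.5 kg, not fixed. Origin: centre of its underside, z up.
- granite: Fixed black granite plate, 320 mm (its x) by 400 mm (its y), 50 mm thick, flat top. Origin: centre of its underside, on the bench. The tray starts on it.
- ring_gauge: Plain steel ring, 90 mm across, 66 mm bore, 32 mm high, on the granite plate beside the tray. Origin: centre of its underside. To be left alone.
- master: Dark steel master bush, 60 mm across its flange, 50 mm high, on the granite plate beside the tray. Origin: centre of its underside. Not one of the three parts; to be left alone.
- v_block: Dark steel V-block, 70 x 60 mm, 50 mm high, standing beyond the bin. Origin: centre of its underside. To be left alone.
- reject_bowl: Round steel bowl, 100 mm across, 50 mm high, at the back of the bench. Origin: centre of its underside. To be left alone.
- bush: The same part as bush_c; origin at the centre of its underside as it stands at the start, z up.
- block: The same part as block_c; origin at the centre of its underside as it stands at the start, z up.
- collar: The same part as collar_c; origin at the centre of its underside as it stands at the start, z up.

How it is judged (in metres and radians):
On the way, in this order (a step that is already met when the one before it is completed fails the run):
1. the tray is lifted at least 25 mm off the plate, level (within 8 degrees), with all three parts on it (z of tray in the frame of granite above 0.075 m and angle between tray's own z axis and vertical below 0.14 rad and distance between each of bush_c, block_c, collar_c and tray_handle below 0.135 m), for 0.1 s.
2. the tray is tipped (over 10 degrees) with its open end over the bin and the parts still on it (angle between tray's own z axis and vertical above 0.175 rad and horizontal distance between tray_lip and bin below 0.15 m and distance between each of bush_c, block_c, collar_c and tray_handle below 0.135 m).
3. all three parts are in the bin (x of bush_c in the frame of bin between -0.091 and 0.091 m and y of bush_c in the frame of bin between -0.091 and 0.091 m and z of bush_c in the frame of bin between 0 and 0.09 m and x of block_c in the frame of bin between -0.091 and 0.091 m and y of block_c in the frame of bin between -0.091 and 0.091 m and z of block_c in the frame of bin between 0 and 0.09 m and x of collar_c in the frame of bin between -0.091 and 0.091 m and y of collar_c in the frame of bin between -0.091 and 0.091 m and z of collar_c in the frame of bin between 0 and 0.09 m), for 0.2 s.
At the end, for the whole second after the job is handed in: All three parts' centres are inside the bin, below its rim. The empty tray stands released and still on the granite plate: flat within 3 degrees, underside at the plate's top (-4 to +5 mm), its centre within 110 mm (plate x) and 160 mm (plate y) of the plate's centre (all of step 3 and z of tray in the frame of granite between 0.046 and 0.055 m and angle between tray's own z axis and vertical below 0.05 rad and x of tray in the frame of granite between -0.11 and 0.11 m and y of tray in the frame of granite between -0.16 and 0.16 m and linear speed of each of tray, bin below 0.03 m/s); the robot touches nothing.
It fails at once if the gripper touches one of the three parts (contact force between the fingers and bush above 1 N or contact force between the fingers and block above 1 N or contact force between the fingers and collar above 1 N).
It fails at once if the bin is moved more than 40 mm or tipped (distance of bin from where it was at the start of the episode above 0.04 m or angle between bin's own z axis and vertical above 0.2 rad).
It fails at once if a bystander (plain steel ring on the granite plate, dark master bush on the granite plate, V-block, steel bowl) is moved more than 30 mm or knocked over (distance of any of ring_gauge, master, v_block, reject_bowl from where it was at the start of the episode above 0.03 m or angle between any of ring_gauge, master, v_block, reject_bowl's own z axis and vertical above 0.3 rad).
It also fails if it takes over 64 s, if anything falls off the work surface, if the arm or the gripper's body presses on something with over 40 N, if the wrist force passes 120 N, or if a joint passes its speed limit or range.

### The arm

A 7-joint arm with a two-finger parallel gripper is mounted at the origin on the work surface. World frame = base frame: x ahead of the robot, y to its left, z up, the work surface at z = 0. Lengths are in mm, angles in rad, forces in N, time in s.
With the tool pointing down it reaches from about 400 to 850 mm from the base axis. Payload 10.4 kg.
Tool frame: the origin (TCP) lies midway between the tips of the shut fingers; the grasp point (between the pads) lies behind it (arm.grasp_offset is the z of the grasp point in the tool frame, in mm); z points along the fingers, y is the line along which they close (so a half turn about z gives the same grasp; the last joint's range is limited). The gripper opens to 85 mm and grips with 20 to 120 N. Pads are 22 mm wide; open, the fingers measure 114 mm over their backs; the gripper's body (76 mm by 85 mm) begins 54 mm behind the grasp point. The pads swing forward as they close: fully open they stand 13 mm farther back than shut.
Start: joints at [-1.128, 0.332, -0.065, 1.46, 0.022, 1.35, -0.088], TCP at [280.702, 558.442, 231.338] pointing down, gripper open.
Joint ranges: [-2.6, 2.6], [-0.5, 2.12], [-1.47, 1.34], [0.16, 2.42], [-1.27, 4.41], [0.06, 2.06], [-2.6, 2.6]. Speed limits (rad/s): [2.22, 2.22, 2.79, 2.79, 3.14, 3.14, 3.14].

### API

Orientations are given as [roll, pitch, yaw] about the fixed x, y, z axes, in that order (R = Rz(yaw) Ry(pitch) Rx(roll)).
In Python, from station import arm gives the robot as it stands.
- The arm moves only by the shell command python3 -m jog 'ROWS' [OPENING] [FORCE]. ROWS is JSON, a list of rows, each an object of numbers: "x", "y", "z": the shift along the tool's x, y, z each as a share of 0.2 m, from -1 to 1; "rx", "ry", "rz": the turn, a rotation vector about the tool's x, y, z each as a share of pi/2 rad, from -1 to 1. In form: [{"x": .., "y": .., "z": .., "rx": .., "ry": .., "rz": ..}, ...]. A call has 1 to 12 rows; each row is the pose to reach, as a shift and turn from the pose commanded when the call began, along the tool's axes at that moment; what a row does not reach only later rows make up. A row lasts 1/12 s, in which the tool goes at most 41.7 mm and 7.16 degrees, less where a joint would pass 70% of its speed; a pose out of reach is approached as far as the arm can. A call with a number of a shift or a turn outside -1 to 1 is refused whole. A call with a gripper value outside its range is refused whole. OPENING is the opening, from 0 (shut) to 1 (fully open), set as the call begins (- or left out, the last holds). The fingers move at their own pace and stop on an object; FORCE is the grip in N (left out, the last holds). Time passes only in rows, so rows that repeat a pose let the fingers close. It gives the time, the measured TCP pose, the force, the opening and the grip force at its end, in the units of the state.
- arm.sense(): the state, without advancing time (a new reading comes with each control period).
- arm.grab_frame(name): name is "scene" or "top" or "wrist"; returns (picture, depth): 420x560x3 uint8, red, green, blue; 420x560 float32, mm along the optical axis (not along the pixel's ray), 0 where there is no reading.
- arm.camera_params(name): a dict with "K" (3x3 intrinsics, pixels), "rvec" (rotation vector, rad) and "tvec" (3), from world to camera coordinates, as OpenCV has them. Camera axes: x right, y down, z forward; pixel columns grow to the right and rows downward; lengths in mm; the calibration is good to about 2 mm. A picture is of the moment at which its call begins: read the wrist's pose just before it. camera_params takes no time and is no camera call; for the wrist camera it gives the pose at the moment of the call.
- arm.close_job(): hands the job in; it is judged then, once.
Trained networks look in the newest picture that a camera, given by its name, has taken for a name from the list of things; names that differ only in an ending like _2 or _b are one class to them, and where a whole thing is asked for, a point or a joint stands for the part that bears it (a point fixed in the world has none). Each returns a list of dicts, best first, with "conf" (0 to 1); they miss things now and then, are a little off and sometimes report something else, mostly with a low value. They report only what shows in the picture. A call takes as long as a camera call.
- arm.find_in(camera, name): "xyz" ([x, y, z] in mm, in world coordinates, good to about 4 mm: the middle of the surface that is visible of it).
- arm.silhouettes(camera, name): "pixels" (420x560 bool, what is visible of it).
- arm.place_of(camera, name): "xyz" ([x, y, z] in mm, in world coordinates, good to about 4 mm: a listed point, or the origin of a listed thing).
The state is a dict: "t": time; "joint_positions": joint angles; "joint_vel": joint speeds; "effort": joint torques, N m; "tcp_pos": TCP position; "orientation": TCP orientation; "ft_force": force on the tool from outside, world axes, zero at the start; "wrist_torque": the same for the moment, N m; "finger_gap": finger opening in mm; "finger_force": force on a finger pad.
Only numpy, scipy, OpenCV 4.12 (cv2) and the standard library are available. Lean on these libraries where they do the work, as an engineer would, in place of code of your own. Each camera call takes 0.05 s, during which the arm holds its last target. There are 200 camera calls.

## Working session

There is one attempt and no reset: what is moved stays moved. The work goes in short steps, Python scripts to look and compute and a shell command to move; the robot and the scene stay as the last step left them, time stands still between calls to the robot, and variables do not carry over. Pictures are saved under pics/ and viewed, at most 10 in all, crops included, and the job is handed in when it is done.

```bash
ls; mkdir -p pics; python3 - <<'E'
from station import arm
import cv2,numpy as np
s=arm.sense();print({k:np.round(v,3).tolist() for k,v in s.items()}, arm.grasp_offset)
for c in ["scene","top"]:
    p,d=arm.grab_frame(c);cv2.imwrite(f"pics/{c}0.png",p[...,::-1])
    for n in ["tray","tray_handle","tray_lip","bin","granite","bush_c","block_c","collar_c","ring_gauge","master","v_block","reject_bowl"]:
        r=arm.place_of(c,n)
        print(c,n,[(np.round(q["xyz"]).tolist(),round(q["conf"],2)) for q in r[:2]])
E
```

```text
pics
{'t': 0.0, 'joint_positions': [-1.128, 0.333, -0.065, 1.461, 0.022, 1.35, -0.089], 'joint_vel': [0.002, 0.001, 0.001, 0.001, -0.001, 0.0, -0.001], 'effort': [0.0, -62.544, 0.049, -39.162, 0.016, 0.01, -0.0], 'tcp_pos': [280.555, 558.081, 230.492], 'orientation': [-3.14, 0.0, 2.676], 'ft_force': [1.143, 0.684, 0.075], 'wrist_torque': [0.027, -0.033, -0.02], 'finger_force': 0.0, 'finger_gap': 85.876} -18.700000000000003
scene tray [([476.0, 228.0, 50.0], 0.59)]
scene tray_handle [([473.0, 229.0, 155.0], 0.88)]
scene tray_lip [([380.0, 210.0, 55.0], 0.58), ([502.0, 275.0, 55.0], 0.34)]
scene bin [([475.0, -226.0, -0.0], 0.73), ([505.0, 275.0, 59.0], 0.26)]
scene granite [([500.0, 304.0, -1.0], 0.94), ([506.0, 277.0, 58.0], 0.26)]
scene bush_c [([432.0, 239.0, 72.0], 0.75), ([432.0, 239.0, 57.0], 0.73)]
scene block_c [([526.0, 212.0, 70.0], 0.78), ([528.0, 210.0, 57.0], 0.75)]
scene collar_c [([506.0, 271.0, 66.0], 0.85), ([507.0, 276.0, 55.0], 0.62)]
scene ring_gauge [([590.0, 449.0, 50.0], 0.66)]
scene master [([590.0, 450.0, 48.0], 0.67), ([406.0, 466.0, 48.0], 0.62)]
scene v_block [([669.0, -229.0, -4.0], 0.55), ([475.0, 231.0, 45.0], 0.28)]
scene reject_bowl [([815.0, 0.0, -0.0], 0.87)]
top tray [([482.0, 232.0, 51.0], 0.77)]
top tray_handle [([475.0, 233.0, 154.0], 0.91)]
top tray_lip [([377.0, 206.0, 51.0], 0.85)]
top bin [([476.0, -223.0, 2.0], 0.88)]
top granite [([525.0, 210.0, 54.0], 0.7), ([500.0, 308.0, 2.0], 0.62)]
top bush_c [([430.0, 242.0, 57.0], 0.58), ([430.0, 241.0, 71.0], 0.54)]
top block_c [([526.0, 210.0, 54.0], 0.76), ([528.0, 209.0, 77.0], 0.67)]
top collar_c [([507.0, 276.0, 53.0], 0.63), ([510.0, 275.0, 63.0], 0.5)]
top ring_gauge [([586.0, 446.0, 52.0], 0.97)]
top master [([407.0, 461.0, 48.0], 0.82)]
top v_block [([669.0, -235.0, -6.0], 0.78)]
top reject_bowl [([818.0, 1.0, 4.0], 0.6)]
```

View pics/top0.png

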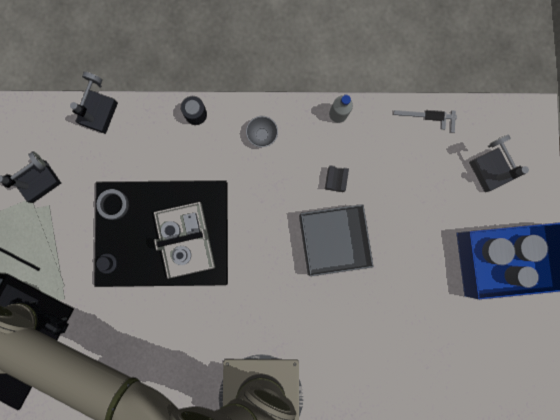

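View pics/scene0.png

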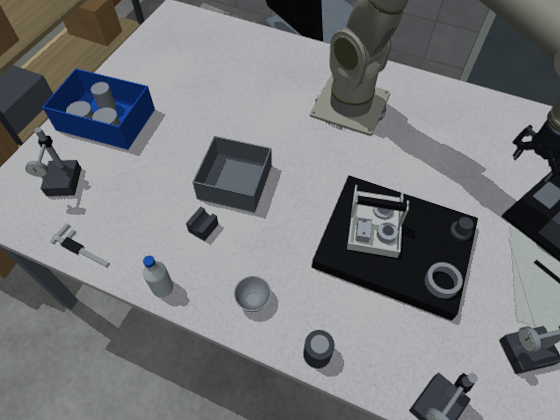

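```bash
cat > h.py <<'E'
from station import arm
import cv2,numpy as np
from scipy.spatial.transform import Rotation as R
def cloud(cam,mask,d,p=None):
    p=p or arm.camera_params(cam);K=np.array(p["K"])
    m=mask&(d>0);v,u=np.nonzero(m);z=d[m]
    c=np.stack([(u-K[0,2])*z/K[0,0],(v-K[1,2])*z/K[1,1],z],1)
    Rm=cv2.Rodrigues(np.array(p["rvec"],float))[0]
    return (c-np.array(p["tvec"]).ravel())@Rm
def pose():
    s=arm.sense();return s["t"],np.array(s["tcp_pos"]),R.from_euler("xyz",s["orientation"])
E
python3 - <<'E'
from h import *
for c in ["top","scene"]:
    p,d=arm.grab_frame(c)
    for n in ["tray_handle","tray","bin"]:
        r=arm.silhouettes(c,n)
        if not r: print(c,n,None);continue
        P=cloud(c,r[0]["pixels"],d)
        if n!="bin":P=P[(P[:,2]>145)&(P[:,2]<180)]
        else:P=P[(P[:,2]>80)&(P[:,2]<100)]
        if len(P)<20: print(c,n,len(P));continue
        rect=cv2.minAreaRect(P[:,:2].astype(np.float32))
        print(c,n,len(P),rect,np.percentile(P[:,2],[5,50,90,95]).round(1))
E
```

```text
top tray_handle 325 ((479.78680419921875, 230.68975830078125), (29.100927352905273, 140.23887634277344), 13.353570938110352) [156.6 164.3 168.8 170. ]
top tray 321 ((479.847900390625, 230.43243408203125), (29.100927352905273, 139.7099151611328), 13.353570938110352) [156.5 164.3 168.8 170. ]
top bin 468 ((480.6134338378906, -223.49551391601562), (189.7169647216797, 190.5876922607422), 8.62549114227295) [82.7 90.3 94.7 96.4]
scene tray_handle 448 ((481.4303283691406, 232.6610107421875), (27.671926498413086, 138.73272705078125), 12.302870750427246) [147.4 161.3 165.  166. ]
scene tray 460 ((479.2926330566406, 233.00344848632812), (33.65720748901367, 140.18846130371094), 12.619630813598633) [147.4 161.3 165.  166.1]
scene bin 544 ((480.6182556152344, -221.0064697265625), (196.1853485107422, 192.39065551757812), 8.502217292785645) [80.8 86.8 90.8 91.9]
```

The top view shows the tray at pixel (184,240), with its open end toward the robot. The bin is at (336,240) and the V-block beyond it at (337,178). The ring (112,204) and master (106,263) are on the left of the plate. The scene view agrees: bar top is at about 163 mm, tray yaw about 13° and bin yaw about 8.6°.

```bash
cat >> h.py <<'E'
def go(target,yaw_deg,tip_deg=0,frm=None,show=True):
    """shares from pose frm (default measured) to TCP target, tool down with yaw, tray tipped by tip (open end down)"""
    t,p,r=pose()
    if frm is not None:p,r=frm
    # tool yaw = tray yaw+90; tipping is about the tray's y axis
    trayR=R.from_euler("z",yaw_deg,degrees=True)*R.from_euler("y",-tip_deg,degrees=True)
    T=trayR*R.from_euler("z",90,degrees=True)*R.from_euler("x",180,degrees=True)
    d=r.inv().apply(np.array(target)-p)/200; w=(r.inv()*T).as_rotvec()/(np.pi/2)
    if show: print("shift",d.round(3),"turn",w.round(3))
    return np.array(target),T
E
python3 - <<'E'
from h import *
a=go((380,395,235),38)
b=go((480,231.5,235),13,frm=a)
E
```

```text
shift [-0.811 -0.507 -0.018] turn [ 0.    -0.     0.281]
shift [-0.952 -0.109 -0.   ] turn [ 0.    -0.     0.278]
```

```bash
python3 -m jog '[{"x":-0.2,"y":-0.13,"rz":0.07},{"x":-0.4,"y":-0.25,"rz":0.14},{"x":-0.6,"y":-0.38,"rz":0.21},{"x":-0.811,"y":-0.507,"z":-0.018,"rz":0.281},{"x":-0.811,"y":-0.507,"z":-0.018,"rz":0.281},{"x":-0.811,"y":-0.507,"z":-0.018,"rz":0.281}]' 1 && python3 -m jog '[{"x":-0.24,"y":-0.03,"rz":0.07},{"x":-0.48,"y":-0.055,"rz":0.14},{"x":-0.72,"y":-0.08,"rz":0.21},{"x":-0.952,"y":-0.109,"rz":0.278},{"x":-0.952,"y":-0.109,"rz":0.278},{"x":-0.952,"y":-0.109,"rz":0.278},{"x":-0.952,"y":-0.109,"rz":0.278}]' && python3 - <<'E'
from h import *
t,p,r=pose();print(t,p,r.as_euler("xyz",degrees=True),np.round(arm.sense()["joint_positions"],3))
p,d=arm.grab_frame("wrist");cv2.imwrite("pics/w1.png",p[...,::-1])
for n in ["tray_handle","tray_lip","bush_c"]:
    print(n,[(np.round(q["xyz"],1).tolist(),round(q["conf"],2)) for q in arm.place_of("wrist",n)[:2]])
r=arm.silhouettes("wrist","tray_handle")
P=cloud("wrist",(d>0),d);Q=P[(P[:,2]>155)&(P[:,2]<172)&(np.hypot(P[:,0]-480,P[:,1]-231)<90)]
print(len(Q),cv2.minAreaRect(Q[:,:2].astype(np.float32)),np.percentile(Q[:,2],[5,50,95]))
E
```

```text
invalid input at $[0]: expected keys x, y, z, rx, ry, rz
```

All six keys are needed in every row.

```bash
python3 -m jog '[{"x":-0.2,"y":-0.13,"z":0,"rx":0,"ry":0,"rz":0.07},{"x":-0.4,"y":-0.25,"z":0,"rx":0,"ry":0,"rz":0.14},{"x":-0.6,"y":-0.38,"z":0,"rx":0,"ry":0,"rz":0.21},{"x":-0.811,"y":-0.507,"z":-0.018,"rx":0,"ry":0,"rz":0.281},{"x":-0.811,"y":-0.507,"z":-0.018,"rx":0,"ry":0,"rz":0.281},{"x":-0.811,"y":-0.507,"z":-0.018,"rx":0,"ry":0,"rz":0.281}]' 1 && python3 -m jog '[{"x":-0.24,"y":-0.03,"z":0,"rx":0,"ry":0,"rz":0.07},{"x":-0.48,"y":-0.055,"z":0,"rx":0,"ry":0,"rz":0.14},{"x":-0.72,"y":-0.08,"z":0,"rx":0,"ry":0,"rz":0.21},{"x":-0.952,"y":-0.109,"z":0,"rx":0,"ry":0,"rz":0.278},{"x":-0.952,"y":-0.109,"z":0,"rx":0,"ry":0,"rz":0.278},{"x":-0.952,"y":-0.109,"z":0,"rx":0,"ry":0,"rz":0.278},{"x":-0.952,"y":-0.109,"z":0,"rx":0,"ry":0,"rz":0.278}]' && python3 - <<'E'
from h import *
t,p,r=pose();print(t,p,r.as_euler("xyz",degrees=True),np.round(arm.sense()["joint_positions"],3))
p,d=arm.grab_frame("wrist");cv2.imwrite("pics/w1.png",p[...,::-1])
for n in ["tray_handle","tray_lip","bush_c"]:
    print(n,[(np.round(q["xyz"],1).tolist(),round(q["conf"],2)) for q in arm.place_of("wrist",n)[:2]])
P=cloud("wrist",(d>0),d);Q=P[(P[:,2]>155)&(P[:,2]<172)&(np.hypot(P[:,0]-480,P[:,1]-231)<90)]
if len(Q): print(len(Q),cv2.minAreaRect(Q[:,:2].astype(np.float32)),np.percentile(Q[:,2],[5,50,95]))
E
```

```text
t: 2.2
tcp_pos: [384.5, 389.5, 235.8]
orientation: [3.14, 0.002, 2.225]
ft_force: [-0.1, 0.6, -0.7]
finger_gap: 85.4
finger_force: 0.0
t: 2.78
tcp_pos: [480.7, 230.9, 235.0]
orientation: [3.141, -0.0, 1.796]
ft_force: [0.0, 0.2, 0.5]
finger_gap: 85.3
finger_force: 0.0
2.7833 [480.70501561 230.8515192  235.03387932] [ 1.79984452e+02 -1.41525061e-02  1.02895427e+02] [-0.767  0.122  0.255  1.713 -0.032  1.31  -0.28 ]
tray_handle [([478.2, 231.7, 154.2], 0.95)]
tray_lip [([379.2, 208.9, 49.2], 0.77)]
bush_c [([430.1, 238.4, 56.4], 0.93), ([434.1, 236.0, 70.3], 0.81)]
4463 ((477.1112060546875, 232.94580078125), (29.9742488861084, 140.6763153076172), 13.164772987365723) [161.57688072 163.11273193 164.20976145]
```

View pics/w1.png

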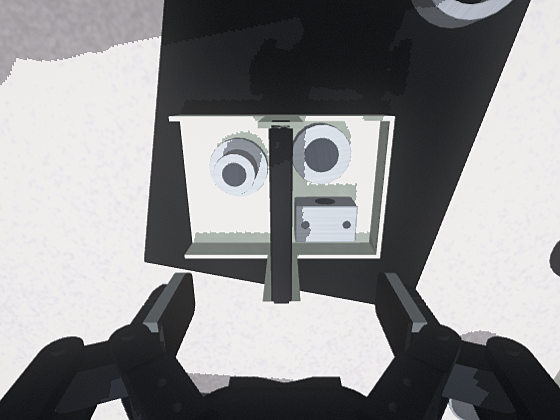

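The wrist view shows the black bar between the open fingers (columns 270–292). Bush (238,168), collar (320,152) and block (327,222) are well clear below it. Next I descend, grip, and check.

```bash
python3 - <<'E'
from h import *
go((478.3,232.2,132.5),13.2)
E
```

```text
shift [-0.004 -0.006  0.512] turn [-0. -0. -0.]
```

```bash
python3 -m jog '[{"x":0,"y":-0.006,"z":0.15,"rx":0,"ry":0,"rz":0},{"x":0,"y":-0.006,"z":0.3,"rx":0,"ry":0,"rz":0},{"x":0,"y":-0.006,"z":0.42,"rx":0,"ry":0,"rz":0},{"x":0,"y":-0.006,"z":0.512,"rx":0,"ry":0,"rz":0},{"x":0,"y":-0.006,"z":0.512,"rx":0,"ry":0,"rz":0},{"x":0,"y":-0.006,"z":0.512,"rx":0,"ry":0,"rz":0}]' 1 && python3 -m jog '[{"x":0,"y":0,"z":0,"rx":0,"ry":0,"rz":0},{"x":0,"y":0,"z":0,"rx":0,"ry":0,"rz":0},{"x":0,"y":0,"z":0,"rx":0,"ry":0,"rz":0},{"x":0,"y":0,"z":0,"rx":0,"ry":0,"rz":0},{"x":0,"y":0,"z":0,"rx":0,"ry":0,"rz":0},{"x":0,"y":0,"z":0,"rx":0,"ry":0,"rz":0},{"x":0,"y":0,"z":0,"rx":0,"ry":0,"rz":0},{"x":0,"y":0,"z":0,"rx":0,"ry":0,"rz":0},{"x":0,"y":0,"z":0,"rx":0,"ry":0,"rz":0},{"x":0,"y":0,"z":0,"rx":0,"ry":0,"rz":0}]' 0 100; python3 - <<'E'
from h import *
t,p,r=pose();print(t,p,r.as_euler("xyz",degrees=True))
E
```

```text
t: 3.48
tcp_pos: [478.2, 232.0, 132.3]
orientation: [-3.14, 0.0, 1.799]
ft_force: [0.7, -0.3, 0.4]
finger_gap: 85.4
finger_force: 0.0
t: 4.32
tcp_pos: [479.0, 231.4, 133.1]
orientation: [3.141, -0.0, 1.798]
ft_force: [-2.7, -0.2, 6.0]
finger_gap: 14.6
finger_force: 98.6
4.3167 [479.04592946 231.38712104 133.10194291] [ 1.79986365e+02 -2.35698269e-02  1.02998977e+02]
```

```bash
python3 -m jog '[{"x":0,"y":0,"z":-0.015,"rx":0,"ry":0,"rz":0},{"x":0,"y":0,"z":-0.05,"rx":0,"ry":0,"rz":0},{"x":0,"y":0,"z":-0.1,"rx":0,"ry":0,"rz":0},{"x":0,"y":0,"z":-0.16,"rx":0,"ry":0,"rz":0},{"x":0,"y":0,"z":-0.22,"rx":0,"ry":0,"rz":0},{"x":0,"y":0,"z":-0.28,"rx":0,"ry":0,"rz":0},{"x":0,"y":0,"z":-0.34,"rx":0,"ry":0,"rz":0},{"x":0,"y":0,"z":-0.4,"rx":0,"ry":0,"rz":0},{"x":0,"y":0,"z":-0.45,"rx":0,"ry":0,"rz":0},{"x":0,"y":0,"z":-0.49,"rx":0,"ry":0,"rz":0},{"x":0,"y":0,"z":-0.5,"rx":0,"ry":0,"rz":0},{"x":0,"y":0,"z":-0.5,"rx":0,"ry":0,"rz":0}]'; python3 - <<'E'
from h import *
s=arm.sense();print(s["ft_force"],s["wrist_torque"],s["finger_gap"])
p,d=arm.grab_frame("scene");cv2.imwrite("pics/s2.png",p[120:320,280:520][:,:,::-1].repeat(2,0).repeat(2,1))
for n in ["tray_handle","tray_lip","tray","bush_c","block_c","collar_c"]:
    print(n,[(np.round(q["xyz"],1).tolist(),round(q["conf"],2)) for q in arm.place_of("scene",n)[:1]])
t,p0,r0=pose();print(p0,r0.as_euler("xyz",degrees=True))
# carry: waypoints for the handle, tray yaw 10 -> tipping spot
a=go((520,60,235),11); b=go((575,-110,235),9,frm=a);c=go((590,-205,235),8.6,frm=b)
E
```

```text
t: 5.32
tcp_pos: [479.2, 231.4, 233.1]
orientation: [3.141, -0.0, 1.798]
ft_force: [-0.5, 0.1, -7.2]
finger_gap: 14.4
finger_force: 97.9
[-0.48373021  0.12309259 -7.21374932] [-0.05068671  0.05997359  0.03042049] 14.380576935218897
tray_handle [([479.0, 232.1, 254.4], 0.87)]
tray_lip [([380.9, 211.8, 153.7], 0.8)]
tray [([474.9, 229.4, 146.5], 0.71)]
bush_c [([432.2, 239.5, 173.6], 0.48)]
block_c [([525.8, 209.9, 155.8], 0.83)]
collar_c [([509.8, 270.6, 167.7], 0.72)]
[478.8367305  231.20382971 232.05143246] [-1.79958893e+02  1.43362574e-02  1.03002060e+02]
shift [-0.88   0.008 -0.015] turn [-0.     0.     0.022]
shift [-0.887  0.108  0.   ] turn [-0.    -0.     0.022]
shift [-0.481 -0.    -0.   ] turn [ 0.    -0.     0.004]
```

View pics/s2.png

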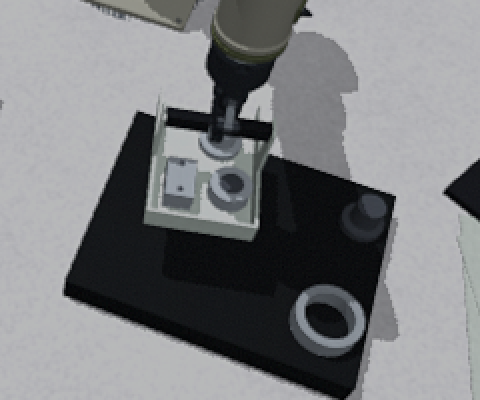

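The tray is up and level with all three parts on it. Bar is at about (222,122) in the crop, and all the parts sit where they were. Next comes the carry to the bin.

```bash
python3 - <<'E'
from h import *
bd=np.array([np.cos(np.radians(8.6)),np.sin(np.radians(8.6)),0]);L=np.array([480.6,-222,110])+40*bd
def tcp(t,Lz=110):
    l=L.copy();l[2]=Lz
    return l+(R.from_euler("z",8.6,degrees=True)*R.from_euler("y",-t,degrees=True)).apply([100,0,79.3])
print(tcp(0),tcp(45))
a=go((530,60,240),11.5);b=go((582,-100,240),10,frm=a)
c=go(tcp(0,160),8.6,frm=b)
for t in (6,15,30,45,55): go(tcp(t),8.6,t,frm=(tcp(0,160),c[1]))
E
```

```text
[ 619.02589335 -201.06505192  189.3       ] [ 534.62279152 -213.82982094  236.78424587]
shift [-0.892  0.057 -0.04 ] turn [-0.     0.     0.017]
shift [-0.836  0.095  0.   ] turn [ 0.    -0.     0.017]
shift [-0.53   0.095  0.003] turn [-0.    -0.     0.016]
shift [-0.    -0.044  0.2  ] turn [-0.067  0.    -0.   ]
shift [ 0.    -0.12   0.134] turn [-0.167  0.     0.   ]
shift [-0.    -0.265  0.053] turn [-0.333  0.    -0.   ]
shift [-0.    -0.427  0.013] turn [-0.5  0.   0. ]
shift [-0.    -0.538  0.01 ] turn [-0.611  0.    -0.   ]
```

```bash
python3 -m jog '[{"x":-0.015,"y":0,"z":0,"rx":0,"ry":0,"rz":0},{"x":-0.05,"y":0,"z":-0.01,"rx":0,"ry":0,"rz":0},{"x":-0.11,"y":0.01,"z":-0.01,"rx":0,"ry":0,"rz":0},{"x":-0.19,"y":0.01,"z":-0.02,"rx":0,"ry":0,"rz":0.005},{"x":-0.27,"y":0.02,"z":-0.02,"rx":0,"ry":0,"rz":0.005},{"x":-0.35,"y":0.02,"z":-0.03,"rx":0,"ry":0,"rz":0.005},{"x":-0.44,"y":0.03,"z":-0.03,"rx":0,"ry":0,"rz":0.01},{"x":-0.53,"y":0.035,"z":-0.04,"rx":0,"ry":0,"rz":0.01},{"x":-0.62,"y":0.04,"z":-0.04,"rx":0,"ry":0,"rz":0.01},{"x":-0.71,"y":0.045,"z":-0.04,"rx":0,"ry":0,"rz":0.015},{"x":-0.8,"y":0.05,"z":-0.04,"rx":0,"ry":0,"rz":0.015},{"x":-0.892,"y":0.057,"z":-0.04,"rx":0,"ry":0,"rz":0.017}]' && python3 -m jog '[{"x":-0.09,"y":0.01,"z":0,"rx":0,"ry":0,"rz":0},{"x":-0.18,"y":0.02,"z":0,"rx":0,"ry":0,"rz":0.005},{"x":-0.27,"y":0.03,"z":0,"rx":0,"ry":0,"rz":0.005},{"x":-0.36,"y":0.04,"z":0,"rx":0,"ry":0,"rz":0.01},{"x":-0.45,"y":0.05,"z":0,"rx":0,"ry":0,"rz":0.01},{"x":-0.54,"y":0.06,"z":0,"rx":0,"ry":0,"rz":0.01},{"x":-0.63,"y":0.07,"z":0,"rx":0,"ry":0,"rz":0.015},{"x":-0.7,"y":0.08,"z":0,"rx":0,"ry":0,"rz":0.017},{"x":-0.77,"y":0.087,"z":0,"rx":0,"ry":0,"rz":0.017},{"x":-0.836,"y":0.095,"z":0,"rx":0,"ry":0,"rz":0.017}]' && python3 -m jog '[{"x":-0.06,"y":0.01,"z":0,"rx":0,"ry":0,"rz":0},{"x":-0.12,"y":0.02,"z":0,"rx":0,"ry":0,"rz":0.004},{"x":-0.18,"y":0.03,"z":0,"rx":0,"ry":0,"rz":0.006},{"x":-0.24,"y":0.04,"z":0,"rx":0,"ry":0,"rz":0.008},{"x":-0.3,"y":0.055,"z":0,"rx":0,"ry":0,"rz":0.01},{"x":-0.36,"y":0.065,"z":0,"rx":0,"ry":0,"rz":0.012},{"x":-0.42,"y":0.075,"z":0,"rx":0,"ry":0,"rz":0.014},{"x":-0.47,"y":0.085,"z":0,"rx":0,"ry":0,"rz":0.015},{"x":-0.51,"y":0.09,"z":0,"rx":0,"ry":0,"rz":0.016},{"x":-0.53,"y":0.095,"z":0,"rx":0,"ry":0,"rz":0.016},{"x":-0.53,"y":0.095,"z":0,"rx":0,"ry":0,"rz":0.016},{"x":-0.53,"y":0.095,"z":0,"rx":0,"ry":0,"rz":0.016}]'; python3 - <<'E'
from h import *
s=arm.sense();print(np.round(s["joint_positions"],3))
for c in ("top","scene"):
  p,d=arm.grab_frame(c);cv2.imwrite(f"pics/{c}3.png",p[...,::-1])
  for n in ["tray_handle","tray_lip","bush_c","block_c","collar_c","bin"]:
    print(c,n,[(np.round(q["xyz"],1).tolist(),round(q["conf"],2)) for q in arm.place_of(c,n)[:1]])
t,p0,r0=pose();print(t,p0,r0.as_euler("xyz",degrees=True))
E
```

```text
t: 6.67
tcp_pos: [530.4, 57.0, 240.8]
orientation: [3.141, 0.0, 1.769]
ft_force: [-0.4, -0.0, -7.9]
finger_gap: 14.4
finger_force: 97.8
t: 7.5
tcp_pos: [581.7, -103.2, 240.8]
orientation: [3.142, 0.001, 1.742]
ft_force: [0.5, -0.4, -7.7]
finger_gap: 14.7
finger_force: 97.8
t: 8.5
tcp_pos: [619.2, -200.9, 240.3]
orientation: [-3.141, -0.0, 1.719]
ft_force: [0.3, 1.1, -8.0]
finger_gap: 14.4
finger_force: 97.8
[-0.166  0.42   0.566  1.399 -0.224  1.387  0.549]
top tray_handle [([651.7, -160.2, 171.1], 0.56)]
top tray_lip []
top bush_c []
top block_c [([404.9, 457.3, 44.9], 0.63)]
top collar_c [([647.8, -159.1, 159.9], 0.81)]
top bin []
scene tray_handle [([650.5, -161.8, 164.5], 0.72)]
scene tray_lip [([520.0, -215.5, 158.9], 0.75)]
scene bush_c [([574.0, -187.8, 183.6], 0.66)]
scene block_c [([666.8, -225.2, 175.7], 0.58)]
scene collar_c [([650.9, -160.9, 176.4], 0.92)]
scene bin [([474.0, -223.3, 1.9], 0.57)]
9.2 [ 619.12849669 -201.17257162  240.47571358] [ 1.79999262e+02 -7.06899798e-03  9.85005420e+01]
```

View pics/scene3.png

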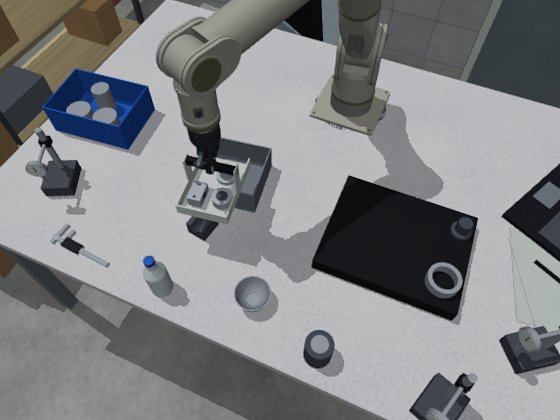

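The tray (crop around (212,190)) hangs level over the bin's far half with all three parts on it, and the lip is at (520,-216). Next I lower it and tip to 15°.

```bash
python3 -m jog '[{"x":0,"y":-0.01,"z":0.04,"rx":-0.01,"ry":0,"rz":0},{"x":0,"y":-0.02,"z":0.09,"rx":-0.03,"ry":0,"rz":0},{"x":0,"y":-0.035,"z":0.14,"rx":-0.05,"ry":0,"rz":0},{"x":0,"y":-0.045,"z":0.18,"rx":-0.067,"ry":0,"rz":0},{"x":0,"y":-0.06,"z":0.18,"rx":-0.085,"ry":0,"rz":0},{"x":0,"y":-0.075,"z":0.165,"rx":-0.105,"ry":0,"rz":0},{"x":0,"y":-0.09,"z":0.155,"rx":-0.125,"ry":0,"rz":0},{"x":0,"y":-0.105,"z":0.145,"rx":-0.145,"ry":0,"rz":0},{"x":0,"y":-0.12,"z":0.134,"rx":-0.167,"ry":0,"rz":0},{"x":0,"y":-0.12,"z":0.134,"rx":-0.167,"ry":0,"rz":0},{"x":0,"y":-0.12,"z":0.134,"rx":-0.167,"ry":0,"rz":0}]'; python3 - <<'E'
from h import *
s=arm.sense();print(np.round(s["joint_positions"],3))
p,d=arm.grab_frame("scene")
for n in ["tray_lip","bush_c","block_c","collar_c"]:
    print(n,[(np.round(q["xyz"],1).tolist(),round(q["conf"],2)) for q in arm.place_of("scene",n)[:1]])
t,p0,r0=pose();print(t,p0,r0.as_euler("xyz",degrees=True))
bd=np.array([np.cos(np.radians(8.6)),np.sin(np.radians(8.6)),0]);L=np.array([480.6,-222,110])+40*bd
for t in (22,30,38,46):
    go(L+(R.from_euler("z",8.6,degrees=True)*R.from_euler("y",-t,degrees=True)).apply([100,0,79.3]),8.6,t)
E
```

```text
t: 10.12
tcp_pos: [594.8, -205.0, 213.9]
orientation: [2.88, -0.0, 1.719]
ft_force: [0.6, 0.1, -5.9]
finger_gap: 14.6
finger_force: 98.1
[-0.164  0.2    0.557  1.724 -0.274  1.033  0.635]
tray_lip [([519.5, -214.3, 110.0], 0.79)]
bush_c [([568.6, -188.4, 125.5], 0.69)]
block_c [([656.0, -228.5, 148.5], 0.61)]
collar_c [([640.3, -160.6, 148.4], 0.61)]
10.3667 [ 595.73580552 -204.38085771  213.34910562] [1.65033854e+02 5.11983068e-03 9.85462441e+01]
shift [-0.001 -0.055 -0.054] turn [-0.078  0.    -0.001]
shift [-0.001 -0.123 -0.112] turn [-0.167  0.    -0.001]
shift [-0.001 -0.198 -0.16 ] turn [-0.256  0.    -0.001]
shift [-0.001 -0.279 -0.197] turn [-0.345  0.    -0.   ]
```

```bash
python3 -m jog '[{"x":0,"y":-0.012,"z":-0.012,"rx":-0.018,"ry":0,"rz":0},{"x":0,"y":-0.027,"z":-0.027,"rx":-0.039,"ry":0,"rz":0},{"x":0,"y":-0.041,"z":-0.041,"rx":-0.059,"ry":0,"rz":0},{"x":0,"y":-0.055,"z":-0.054,"rx":-0.078,"ry":0,"rz":0},{"x":0,"y":-0.072,"z":-0.069,"rx":-0.1,"ry":0,"rz":0},{"x":0,"y":-0.089,"z":-0.084,"rx":-0.122,"ry":0,"rz":0},{"x":0,"y":-0.106,"z":-0.098,"rx":-0.145,"ry":0,"rz":0},{"x":0,"y":-0.123,"z":-0.112,"rx":-0.167,"ry":0,"rz":0},{"x":0,"y":-0.123,"z":-0.112,"rx":-0.167,"ry":0,"rz":0},{"x":0,"y":-0.123,"z":-0.112,"rx":-0.167,"ry":0,"rz":0},{"x":0,"y":-0.123,"z":-0.112,"rx":-0.167,"ry":0,"rz":0}]'; python3 - <<'E'
from h import *
s=arm.sense();print(np.round(s["joint_positions"],3))
p,d=arm.grab_frame("scene");cv2.imwrite("pics/s4.png",p[100:260,130:330,::-1].repeat(3,0).repeat(3,1))
for n in ["tray_lip","bush_c","block_c","collar_c","bin"]:
    print(n,[(np.round(q["xyz"],1).tolist(),round(q["conf"],2)) for q in arm.place_of("scene",n)[:1]])
t,p0,r0=pose();print(t,p0,r0.as_euler("xyz",degrees=True))
bd=np.array([np.cos(np.radians(8.6)),np.sin(np.radians(8.6)),0]);L=np.array([480.6,-222,110])+40*bd
for t in (38,46,54):
    go(L+(R.from_euler("z",8.6,degrees=True)*R.from_euler("y",-t,degrees=True)).apply([100,0,79.3]),8.6,t)
E
```

```text
t: 11.28
tcp_pos: [567.1, -209.0, 229.8]
orientation: [2.617, 0.001, 1.72]
ft_force: [1.3, 0.5, -2.4]
finger_gap: 14.1
finger_force: 98.7
[-0.128 -0.023  0.562  1.966 -0.384  0.784  0.803]
tray_lip [([519.0, -216.6, 109.6], 0.8)]
bush_c [([606.8, -204.8, 153.8], 0.58)]
block_c [([459.5, -257.4, 29.3], 0.67)]
collar_c [([466.5, -187.7, 47.2], 0.55)]
bin [([471.7, -225.5, -0.1], 0.82)]
11.5833 [ 566.51227961 -209.00657097  229.03101583] [1.49951019e+02 1.18958063e-02 9.85205754e+01]
shift [-0.    -0.061 -0.064] turn [-0.088  0.001 -0.001]
shift [-0.    -0.129 -0.121] turn [-0.177  0.001 -0.001]
shift [-0.    -0.205 -0.168] turn [-0.266  0.001 -0.001]
```

View pics/s4.png

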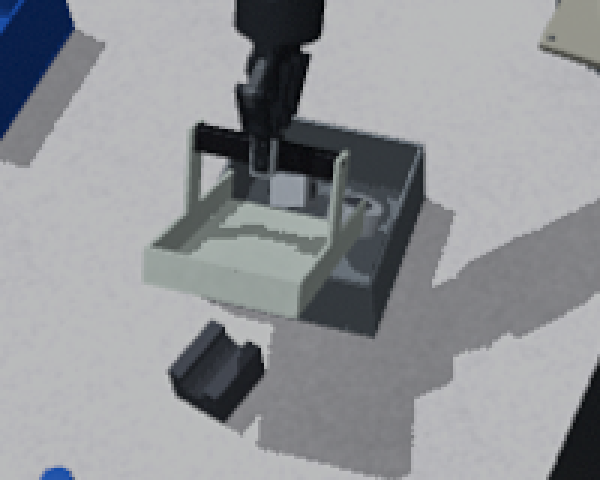

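The tray floor is empty. Block (290,188) and collar (365,205) show in the bin, and the load has dropped to the empty weight. I'll rise, level the tray, and look for the bush.

```bash
python3 - <<'E'
from h import *
go((566.5,-209,290),8.6,30);go((566.5,-209,290),8.6,0)
E
```

```text
shift [-0.     0.153 -0.264] turn [ 0.001  0.001 -0.001]
shift [-0.     0.153 -0.264] turn [ 0.334  0.    -0.001]
```

```bash
python3 -m jog '[{"x":0,"y":0.03,"z":-0.05,"rx":0,"ry":0,"rz":0},{"x":0,"y":0.08,"z":-0.14,"rx":0,"ry":0,"rz":0},{"x":0,"y":0.13,"z":-0.22,"rx":0.04,"ry":0,"rz":0},{"x":0,"y":0.153,"z":-0.264,"rx":0.1,"ry":0,"rz":0},{"x":0,"y":0.153,"z":-0.264,"rx":0.16,"ry":0,"rz":0},{"x":0,"y":0.153,"z":-0.264,"rx":0.22,"ry":0,"rz":0},{"x":0,"y":0.153,"z":-0.264,"rx":0.28,"ry":0,"rz":0},{"x":0,"y":0.153,"z":-0.264,"rx":0.334,"ry":0,"rz":0},{"x":0,"y":0.153,"z":-0.264,"rx":0.334,"ry":0,"rz":0},{"x":0,"y":0.153,"z":-0.264,"rx":0.334,"ry":0,"rz":0}]'; python3 - <<'E'
from h import *
t,p0,r0=pose();print(t,p0,r0.as_euler("xyz",degrees=True))
# carry back above the plate: tray clear of ring and master
a=go((582,-60,260),10);b=go((520,90,250),13,frm=a);c=go((475,232,235),13.2,frm=b)
E
```

```text
t: 12.42
tcp_pos: [567.4, -208.8, 289.7]
orientation: [3.141, 0.001, 1.72]
ft_force: [0.5, -0.7, -2.6]
finger_gap: 14.3
finger_force: 98.7
12.4167 [ 567.35098976 -208.75330277  289.74358871] [1.79939457e+02 6.20742945e-02 9.85457218e+01]
shift [0.725 0.183 0.148] turn [ 0.001  0.001 -0.016]
shift [ 0.792 -0.175  0.05 ] turn [-0.     0.    -0.033]
shift [ 0.742 -0.06   0.075] turn [ 0.     0.    -0.002]
```

Before placing the tray, I'll move it away from the bin and check that all three parts are inside.

```bash
python3 -m jog '[{"x":0.04,"y":0.01,"z":0,"rx":0,"ry":0,"rz":0},{"x":0.14,"y":0.04,"z":0.02,"rx":0,"ry":0,"rz":0},{"x":0.26,"y":0.07,"z":0.05,"rx":0,"ry":0,"rz":-0.005},{"x":0.38,"y":0.1,"z":0.08,"rx":0,"ry":0,"rz":-0.01},{"x":0.5,"y":0.13,"z":0.1,"rx":0,"ry":0,"rz":-0.01},{"x":0.62,"y":0.16,"z":0.12,"rx":0,"ry":0,"rz":-0.016},{"x":0.725,"y":0.183,"z":0.148,"rx":0,"ry":0,"rz":-0.016}]' && python3 -m jog '[{"x":0.12,"y":-0.03,"z":0.01,"rx":0,"ry":0,"rz":-0.005},{"x":0.24,"y":-0.05,"z":0.02,"rx":0,"ry":0,"rz":-0.01},{"x":0.36,"y":-0.08,"z":0.025,"rx":0,"ry":0,"rz":-0.015},{"x":0.48,"y":-0.11,"z":0.03,"rx":0,"ry":0,"rz":-0.02},{"x":0.6,"y":-0.13,"z":0.04,"rx":0,"ry":0,"rz":-0.025},{"x":0.7,"y":-0.155,"z":0.045,"rx":0,"ry":0,"rz":-0.03},{"x":0.77,"y":-0.17,"z":0.05,"rx":0,"ry":0,"rz":-0.033},{"x":0.792,"y":-0.175,"z":0.05,"rx":0,"ry":0,"rz":-0.033},{"x":0.792,"y":-0.175,"z":0.05,"rx":0,"ry":0,"rz":-0.033}]'; python3 - <<'E'
from h import *
for c in ("top","scene"):
  p,d=arm.grab_frame(c)
  if c=="top": cv2.imwrite("pics/t5.png",cv2.resize(p[180:300,270:400,::-1],None,fx=4,fy=4))
  for n in ["bush_c","block_c","collar_c","bin","v_block"]:
    print(c,n,[(np.round(q["xyz"],1).tolist(),round(q["conf"],2)) for q in arm.place_of(c,n)[:1]])
t,p0,r0=pose();print(t,p0,r0.as_euler("xyz",degrees=True))
go((475,232,235),13.2)
E
```

```text
t: 13.0
tcp_pos: [580.6, -58.5, 261.6]
orientation: [3.137, -0.001, 1.744]
ft_force: [0.2, -0.5, -3.4]
finger_gap: 14.7
finger_force: 98.7
t: 13.75
tcp_pos: [518.5, 90.5, 251.2]
orientation: [3.139, -0.001, 1.797]
ft_force: [-0.3, -0.7, -3.2]
finger_gap: 14.4
finger_force: 98.7
top bush_c [([430.6, -266.7, 40.5], 0.73)]
top block_c [([428.9, -271.5, 40.9], 0.58)]
top collar_c [([486.0, -176.4, 13.7], 0.75)]
top bin [([476.7, -224.9, 2.6], 0.89)]
top v_block [([668.1, -232.0, -2.5], 0.72)]
scene bush_c [([415.3, -212.0, 29.5], 0.58)]
scene block_c [([429.0, -267.0, 36.3], 0.81)]
scene collar_c [([484.7, -177.6, 19.4], 0.59)]
scene bin [([474.4, -223.1, -0.3], 0.75)]
scene v_block [([668.0, -230.7, -3.2], 0.68)]
14.35 [519.20404686  89.57892527 250.29340574] [-1.79992816e+02  5.85991834e-04  1.02899391e+02]
shift [ 0.743 -0.056  0.076] turn [-0.     0.    -0.003]
```

View pics/t5.png

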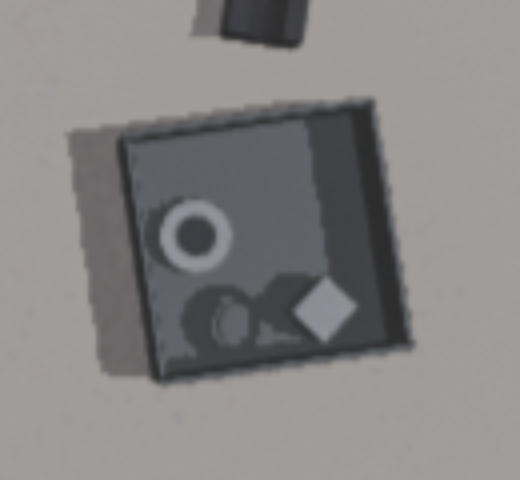

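All three parts lie in the bin: collar (195,237), bush (232,320) and block (325,308), and the bin hasn't moved. Now I'll put the tray back.

```bash
python3 -m jog '[{"x":0.05,"y":-0.005,"z":0.01,"rx":0,"ry":0,"rz":0},{"x":0.15,"y":-0.01,"z":0.02,"rx":0,"ry":0,"rz":0},{"x":0.27,"y":-0.02,"z":0.03,"rx":0,"ry":0,"rz":0},{"x":0.39,"y":-0.03,"z":0.04,"rx":0,"ry":0,"rz":0},{"x":0.51,"y":-0.04,"z":0.05,"rx":0,"ry":0,"rz":0},{"x":0.62,"y":-0.05,"z":0.06,"rx":0,"ry":0,"rz":0},{"x":0.7,"y":-0.055,"z":0.076,"rx":0,"ry":0,"rz":0},{"x":0.743,"y":-0.056,"z":0.1,"rx":0,"ry":0,"rz":0},{"x":0.743,"y":-0.056,"z":0.2,"rx":0,"ry":0,"rz":0},{"x":0.743,"y":-0.056,"z":0.32,"rx":0,"ry":0,"rz":0},{"x":0.743,"y":-0.056,"z":0.42,"rx":0,"ry":0,"rz":0},{"x":0.743,"y":-0.056,"z":0.5,"rx":0,"ry":0,"rz":0}]' && python3 -m jog '[{"x":0,"y":0,"z":0.03,"rx":0,"ry":0,"rz":0},{"x":0,"y":0,"z":0.045,"rx":0,"ry":0,"rz":0},{"x":0,"y":0,"z":0.06,"rx":0,"ry":0,"rz":0},{"x":0,"y":0,"z":0.06,"rx":0,"ry":0,"rz":0},{"x":0,"y":0,"z":0.06,"rx":0,"ry":0,"rz":0}]'
```

```text
t: 15.35
tcp_pos: [474.4, 231.6, 148.4]
orientation: [-3.14, 0.001, 1.796]
ft_force: [0.3, 0.4, -3.3]
finger_gap: 14.2
finger_force: 98.6
t: 15.77
tcp_pos: [475.5, 232.3, 139.2]
orientation: [3.14, -0.001, 1.796]
ft_force: [0.0, 0.4, -3.1]
finger_gap: 14.5
finger_force: 98.7
```

```bash
python3 -m jog '[{"x":0,"y":0,"z":0.01,"rx":0,"ry":0,"rz":0},{"x":0,"y":0,"z":0.018,"rx":0,"ry":0,"rz":0},{"x":0,"y":0,"z":0.026,"rx":0,"ry":0,"rz":0},{"x":0,"y":0,"z":0.03,"rx":0,"ry":0,"rz":0},{"x":0,"y":0,"z":0.03,"rx":0,"ry":0,"rz":0},{"x":0,"y":0,"z":0.03,"rx":0,"ry":0,"rz":0}]'
```

```text
t: 16.27
tcp_pos: [475.2, 232.2, 133.1]
orientation: [3.141, -0.0, 1.796]
ft_force: [-3.1, -1.3, 5.4]
finger_gap: 14.4
finger_force: 100.0
```

The tray is in contact with the plate: force is +5 N and the height matches the original grasp. I'll release and rise.

```bash
python3 -m jog '[{"x":0,"y":0,"z":0,"rx":0,"ry":0,"rz":0},{"x":0,"y":0,"z":0,"rx":0,"ry":0,"rz":0},{"x":0,"y":0,"z":0,"rx":0,"ry":0,"rz":0},{"x":0,"y":0,"z":0,"rx":0,"ry":0,"rz":0},{"x":0,"y":0,"z":0,"rx":0,"ry":0,"rz":0},{"x":0,"y":0,"z":0,"rx":0,"ry":0,"rz":0},{"x":0,"y":0,"z":0,"rx":0,"ry":0,"rz":0},{"x":0,"y":0,"z":0,"rx":0,"ry":0,"rz":0},{"x":0,"y":0,"z":0,"rx":0,"ry":0,"rz":0},{"x":0,"y":0,"z":0,"rx":0,"ry":0,"rz":0}]' 1 && python3 -m jog '[{"x":0,"y":0,"z":-0.05,"rx":0,"ry":0,"rz":0},{"x":0,"y":0,"z":-0.15,"rx":0,"ry":0,"rz":0},{"x":0,"y":0,"z":-0.3,"rx":0,"ry":0,"rz":0},{"x":0,"y":0,"z":-0.45,"rx":0,"ry":0,"rz":0},{"x":0,"y":0,"z":-0.6,"rx":0,"ry":0,"rz":0},{"x":0,"y":0,"z":-0.6,"rx":0,"ry":0,"rz":0},{"x":0,"y":0,"z":-0.6,"rx":0,"ry":0,"rz":0},{"x":0,"y":0,"z":-0.6,"rx":0,"ry":0,"rz":0}]'; python3 - <<'E'
from h import *
p,d=arm.grab_frame("scene");cv2.imwrite("pics/s6.png",p[...,::-1])
for n in ["tray_handle","tray","tray_lip","granite","bush_c","block_c","collar_c","bin","ring_gauge","master"]:
    print(n,[(np.round(q["xyz"],1).tolist(),round(q["conf"],2)) for q in arm.place_of("scene",n)[:1]])
print(arm.sense()["t"])
E
```

```text
t: 17.1
tcp_pos: [475.0, 232.1, 132.4]
orientation: [3.142, -0.0, 1.796]
ft_force: [0.1, 0.5, -0.6]
finger_gap: 85.4
finger_force: 0.0
t: 17.77
tcp_pos: [474.9, 232.0, 252.4]
orientation: [3.142, -0.0, 1.796]
ft_force: [0.3, 0.0, -0.1]
finger_gap: 85.5
finger_force: 0.0
tray_handle [([474.2, 230.9, 156.3], 0.95)]
tray [([471.6, 231.5, 47.3], 0.94)]
tray_lip [([373.2, 208.6, 53.8], 0.83)]
granite [([499.3, 304.7, -2.1], 0.76)]
bush_c [([414.9, -215.7, 27.1], 0.5)]
block_c [([430.9, -271.0, 32.0], 0.6)]
collar_c [([483.0, -175.2, 6.0], 0.68)]
bin [([473.7, -224.5, 0.9], 0.87)]
ring_gauge [([585.7, 451.6, 50.2], 0.9)]
master [([405.3, 465.9, 50.4], 0.96)]
18.3167
```

View pics/s6.png

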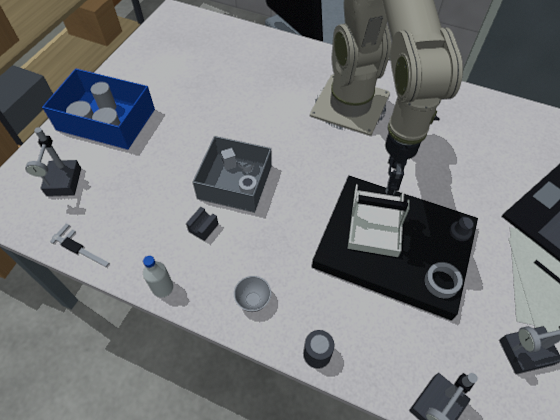

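The empty tray stands flat on the plate at (378,222), released. The parts are in the bin at (230,170), and everything else is in place.

```bash
python3 -c "
from station import arm
print(arm.close_job())"
```

```text
the job is handed in; nothing more can be done
None
```

The job is handed in (verdict not returned): cameras showed all three parts in the bin, the empty tray released and flat on the granite plate, and the bin and bystanders unmoved.

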